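# Try the lever lid of the square bin

## Task

Two second-hand countertop bins with lever lids are on the shop counter; try out the square-sided one before it is priced. Press its lever all the way down with your fingertips so that the lid stands wide open, keep it open for two seconds to look inside, then ease the lever back up slowly, over about three seconds or more, so that the lid closes fully without slamming. Work the lid by the lever alone, do not touch the lid itself, do not open the round bin, and leave all the crockery and ornaments standing where they are.

Things in the scene. Friction and masses are not known exactly. Their poses are not given: they have to be found in the camera images.
- square_bin: The countertop bin to try: white enamelled, square-sided, 150 x 150 mm, 180 mm high with the lid shut, fixed to the counter, on small feet. Origin: centre of its underside, on the counter. Its own -x points out of the front, where the lever sticks out; the lid hinge runs along the top of the back (+x) side. z up.
- square_pad (a point): Centre of the upper face of the square bin's lever pad, moving with it: a ribbed steel plate 56 mm wide across the lever, 34 mm along it, 8 mm thick, on a 16 mm wide bar. At rest the face is 115 mm above the counter, its centre 127 mm in front of the front wall; fully pressed it is about 52 mm lower. It tilts with the lever.
- square_lever (a joint): Lever angle, rad: 0 at rest (sloping up 0.2 rad), 0.4 at its lower stop (sloping down 0.2 rad). Pivot at the front wall, 85 mm above the counter, 130 mm from the pad centre. Sprung upward and loaded by the lid: needs about 6 to 10 N down on the pad; let go, it springs up at once and the lid slams.
- square_lid (a joint): Angle of the square bin's lid, rad: 0 shut, 1.2 wide open. The lid is linked to the lever and always stands at 3 times the lever's angle.
- square_lid_front (a point): Middle of the front edge of the square bin's white lid, a flat plate 156 x 156 mm, 8 mm thick, hinged 81 mm behind the bin's centre, 173 mm above the counter, and reaching 162 mm forward from the hinge. This edge swings up and back, away from the lever, to about 325 mm above the counter.
- round_bin: The other countertop bin, which is not to be used: white enamelled, round, 150 mm in diameter, 180 mm high with its lid shut, fixed; same origin, axes and kind of lever as the square bin.
- round_pad (a point): Centre of the upper face of the round bin's lever pad, of the same size as the square bin's pad.
- round_lid (a joint): Angle of the round bin's lid, rad: 0 shut, 1.2 wide open.
- bowl: Bystander, loose: blue glazed bowl, 90 mm across the rim, 45 mm high. Origin: centre of its underside.
- pear: Bystander, loose: yellow ornamental pear, 68 mm across, 80 mm high. Origin: centre of its underside.
- mug: Bystander, loose: white china mug, 76 mm across, 85 mm high, handle to one side. Origin: centre of its underside.
- tumbler: Bystander, loose: green glass tumbler, 64 mm across, 85 mm high. Origin: centre of its underside.
- candlestick: Bystander, loose: dark turned-wood candlestick, 84 mm across the foot, 150 mm high. Origin: centre of its underside.

How it is judged:
By the outcome, as a careful person would: the job done as asked, in the order asked, and still so for the second after the job is handed in, with the robot touching nothing.
It also fails if it takes over 45 s, if anything falls off the work surface, if the arm or the gripper's body presses on something with over 40 N, if the wrist force passes 120 N, or if a joint passes its speed limit or range.

## Robot

A 7-joint arm with a two-finger parallel gripper is mounted at the origin on the work surface. World frame = base frame: x ahead of the robot, y to its left, z up, the work surface at z = 0. Lengths are in m, angles in rad, forces in N, time in s.
With the tool pointing down it reaches from about 0.425 to 0.975 m from the base axis. Payload 16.7 kg.
Tool frame: the origin (TCP) lies on the mounting face of the last link; the fingertips stand 173 mm ahead of it and the grasp point (between the pads) lies 155 mm ahead of it; z points along the fingers, y is the direction in which the jaws open and shut (so a half turn about z gives the same grasp; the last joint's range is limited). The gripper opens to 85 mm and grips with 20 to 120 N. Pads are 22 mm wide; open, the fingers measure 114 mm over their backs; the gripper's body (76 mm by 85 mm) begins 54 mm behind the grasp point. The pads swing forward as they close: fully open they stand 13 mm farther back than shut.
Start: joints at [1.131, 0.426, 0.074, 1.606, -0.034, 1.111, -0.067], TCP at [0.193, -0.647, 0.405] pointing down, gripper open.
Joint ranges: [-2.85, 2.85], [-0.5, 2.14], [-1.23, 1.37], [0.21, 2.46], [-1.02, 4.16], [0.16, 2.05], [-2.73, 2.73]. Speed limits (rad/s): [1.89, 1.89, 2.39, 2.39, 3.01, 3.01, 3.01].

## Interface

Orientations are given as a 3x3 rotation matrix whose columns are the frame's x, y, z axes.
In Python, from cell import robot, camera, get_calibration gives the robot as it stands.
- The arm moves only by the shell command python3 -m inch 'ROWS' [FORCE]. ROWS is JSON, a list of rows, each a list of 7 numbers: the finger opening in cm, from 0 to 8.54, then the shift along the tool's x, y, z in cm, then the turn, a rotation vector about the tool's x, y, z in rad. A call has 1 to 10 rows; each row shifts and turns the commanded pose from where the row before left it, along the tool's axes as they then stand; what a row does not reach is not made up. A row lasts 1/8 s, in which the tool goes at most 62.5 mm and 10.7 degrees, less where a joint would pass 70% of its speed; a pose out of reach is approached as far as the arm can. A call with a gripper value outside its range is refused whole. The fingers move at their own pace and stop on an object; FORCE is the grip in N (left out, the last holds). Time passes only in rows, so rows that do not move let the fingers close. It gives the time, the measured TCP pose, the force and the opening at its end, in the units of the state.
- robot.sense(): the state, without advancing time (a new reading comes with each control period).
- camera(name): name is "scene" or "side" or "wrist"; returns the picture (384x512x3 uint8, blue, green, red); there is no depth.
- get_calibration(name): a dict with "fx", "fy", "cx", "cy" (pixels), "dist_coeffs" ([k1, k2, p1, p2, k3] as OpenCV has them; the pictures are not rectified), "origin" and "rotation" of the camera in the world; the wrist camera has in their place "tool_from_camera" (4x4, takes a point from camera to tool coordinates, whose origin is the TCP and whose axes are the flange's). Camera axes: x right, y down, z forward; pixel columns grow to the right and rows downward; lengths in m; the calibration is good to about 2 mm. A picture is of the moment at which its call begins: read the wrist's pose just before it. get_calibration takes no time and is no camera call.
- robot.sign_off(): hands the job in, once; it reports no verdict.
The state is a dict: "clock": time; "joint_positions": joint angles; "joint_velocities": joint speeds; "effort": joint torques, N m; "tool_pos": TCP position; "eef_rot": TCP orientation; "contact_force": force on the tool from outside, world axes, zero at the start; "ft_torque": the same for the moment, N m; "grip_width": finger opening in m.
Only numpy, scipy, OpenCV 4.12 (cv2) and the standard library are available. Lean on these libraries where they do the work, as an engineer would, in place of code of your own. Each camera call takes 0.05 s, during which the arm holds its last target. There are 200 camera calls.

## Working session

There is one attempt and no reset: what is moved stays moved. The work goes in short steps, Python scripts to look and compute and a shell command to move; the robot and the scene stay as the last step left them, time stands still between calls to the robot, and variables do not carry over. Pictures are saved under pics/ and viewed, about 8 in all and at most 12, crops included, and the job is handed in when it is done.

```bash
mkdir -p pics; ls; cat > h.py <<'E'
import numpy as np, cv2
from cell import robot, camera, get_calibration
def ray(name,uv):
    c=get_calibration(name);K=np.array([[c['fx'],0,c['cx']],[0,c['fy'],c['cy']],[0,0,1]])
    p=cv2.undistortPoints(np.array([[uv]],float),K,np.array(c['dist_coeffs']))[0,0]
    d=np.array([p[0],p[1],1])
    if 'origin' in c: R=np.array(c['rotation']);o=np.array(c['origin'])
    else:
        s=robot.sense();T=np.array(c['tool_from_camera']);Rw=np.array(s['eef_rot'])
        R=Rw@T[:3,:3];o=np.array(s['tool_pos'])+Rw@T[:3,3]
    return o,R@d
def plane(name,uv,z):
    o,d=ray(name,uv);return o+d*(z-o[2])/d[2]
def tri(a,b):
    A=np.zeros((3,3));B=np.zeros(3)
    for o,d in(a,b):
        d=d/np.linalg.norm(d);P=np.eye(3)-np.outer(d,d);A+=P;B+=P@o
    return np.linalg.solve(A,B)
E
python3 - <<'E'
from h import *
np.set_printoptions(precision=3,suppress=True)
s=robot.sense();print(s['clock'],s['tool_pos'],s['eef_rot'])
for n in('scene','side'):
    cv2.imwrite(f'pics/{n}0.png',camera(n));c=get_calibration(n);print(n,c['origin'],c['rotation'],c['fx'])
E
```

```text
pics
0.0 [ 0.193 -0.647  0.404] [[ 0.958  0.286 -0.   ]
 [ 0.286 -0.958  0.001]
 [-0.    -0.001 -1.   ]]
scene [0.922 0.557 1.073] [[-0.811  0.47  -0.347]
 [ 0.584  0.646 -0.491]
 [-0.007 -0.602 -0.799]] 410.460156240949
side [0.187 1.051 1.497] [[-0.947 -0.253  0.198]
 [-0.321  0.731 -0.602]
 [ 0.008 -0.634 -0.773]] 494.5203608577968
```

View pics/scene0.png

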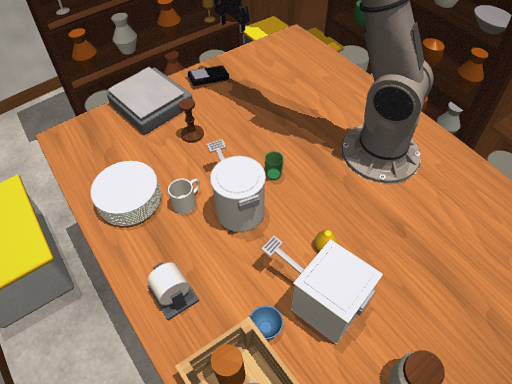

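View pics/side0.png

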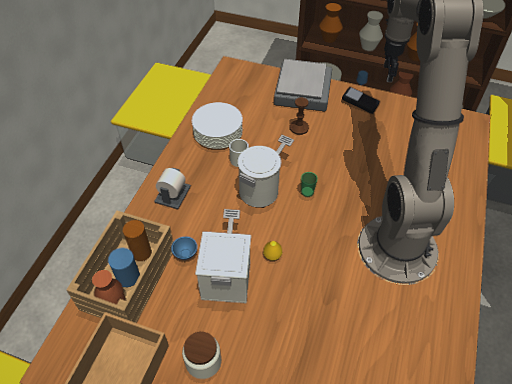

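Scene: the square bin's lid is around (337,275), its pad around (272,246). The round bin is at (238,178). Side: square pad at about (231,214), lid at about (224,254). Bowl, pear, tumbler and round bin stand nearby. I'll enlarge both for corners.

```bash
python3 - <<'E'
from h import *
a=cv2.imread('pics/scene0.png')[225:325,250:390];b=cv2.imread('pics/side0.png')[200:310,185:290]
f=lambda i:cv2.resize(i,None,fx=3.7,fy=3.7,interpolation=cv2.INTER_CUBIC)
A=f(a);B=f(b);o=np.zeros((max(A.shape[0],B.shape[0]),A.shape[1]+B.shape[1]+1,3),np.uint8)
o[:A.shape[0],:A.shape[1]]=A;o[:B.shape[0],A.shape[1]+1:]=B
print(A.shape,B.shape,o.shape);o=cv2.resize(o,None,fx=.87,fy=.87);cv2.imwrite('pics/crop0.png',o);print(o.shape)
E
```

```text
(370, 518, 3) (407, 388, 3) (407, 907, 3)
(354, 789, 3)
```

View pics/crop0.png

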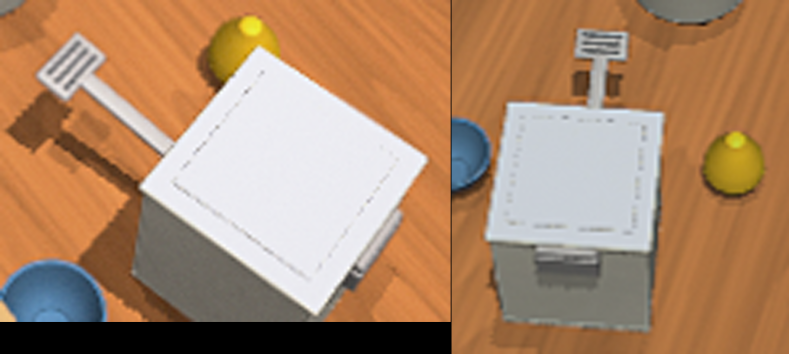

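The crop shows the lid corners and the four pad corners clearly in both views. Next I turn them into positions.

```bash
python3 - <<'E'
from h import *
np.set_printoptions(precision=4,suppress=True)
k=3.7*.87
S=lambda p:(np.array(p)+.5)/k-.5+[250,225]
D=lambda p:(np.array(p)+.5-[451.5,0])/k-.5+[185,200]
lidS=[(262,47),(427,158),(320,314),(141,186)];padS=[(80,34),(105,57),(67,100),(38,75)]
lidD=[(663,113),(650,249),(486,237),(508,102)];padD=[(578,29),(629,32),(626,60),(575,57)]
for n,f,l,p in(('scene',S,lidS,padS),('side',D,lidD,padD)):
    L=np.array([plane(n,f(q),.18) for q in l])[:,:2];P=np.array([plane(n,f(q),.115) for q in p])[:,:2]
    print(n,'lid',L.tolist(),'edges',np.linalg.norm(L-np.roll(L,-1,0),axis=1),'c',L.mean(0))
    print(' pad c',P.mean(0),'edges',np.linalg.norm(P-np.roll(P,-1,0),axis=1))
    fr=(L[0]+L[3])/2;bk=(L[1]+L[2])/2;x=(bk-fr)/np.linalg.norm(bk-fr);v=P.mean(0)-L.mean(0);print(' xaxis',x,'yaw',np.degrees(np.arctan2(x[1],x[0])),'pad dir',np.degrees(np.arctan2(*-v[::-1])),np.linalg.norm(v))
a=np.mean([S(q) for q in padS],0);b=np.mean([D(q) for q in padD],0)
print('pad tri',tri(ray('scene',a),ray('side',b)))
for n,ps in(('bowl',((267,318),(184,246))),('pear',((325,238),(273,247))),('tumbler',((274,157),(309,177)))):
    print(n,tri(ray('scene',ps[0]),ray('side',ps[1])))
print('roundpad',tri(ray('scene',(217,146)),ray('side',(286,141))))
E
```

```text
scene lid [[0.47410965564380747, 0.2313158275166809], [0.4378685456782216, 0.37774277754686114], [0.5839825820643962, 0.41809131978341485], [0.6240020782143056, 0.26764397714707827]] edges [0.1508 0.1516 0.1557 0.1542] c [0.53   0.3237]
 pad c [0.5811 0.1284] edges [0.0304 0.0517 0.0333 0.053 ]
 xaxis [-0.2488  0.9686] yaw 104.40656202915362 pad dir 104.66394151903 0.20187133435498855
side lid [[0.4769487463800127, 0.2280744575812782], [0.43863440405206344, 0.3748408496049398], [0.5876805368815294, 0.41311350325632223], [0.6267392743056748, 0.26610455178940806]] edges [0.1517 0.1539 0.1521 0.1545] c [0.5325 0.3205]
 pad c [0.5819 0.1259] edges [0.0553 0.0371 0.0545 0.0371]
 xaxis [-0.2547  0.967 ] yaw 104.75519553701926 pad dir 104.24964370408019 0.20084840296691492
pad tri [0.5815 0.1283 0.1168]
bowl [0.701  0.2695 0.0624]
pear [0.4168 0.1668 0.0442]
tumbler [ 0.3743 -0.1387  0.0926]
roundpad [ 0.5044 -0.2724  0.111 ]
```

Both views agree: pad centre is at about (0.5815, 0.1275), triangulated height 0.117 against the given 0.115. Lid edges are close to the given size, and the pad sits 201 mm from the bin centre against the expected 202. Next I swing there on an arc, fingers shut, rising as I go.

```bash
python3 -m inch '[[0,4.74,-0.49,-0.5,0,0,-0.0753],[0,4.74,-0.49,-0.5,0,0,-0.0753],[0,4.74,-0.49,-0.5,0,0,-0.0753],[0,4.74,-0.49,-0.5,0,0,-0.0753],[0,4.74,-0.49,-0.5,0,0,-0.0753],[0,4.74,-0.49,-0.5,0,0,-0.0753],[0,4.74,-0.49,-0.5,0,0,-0.0753],[0,4.74,-0.49,-0.5,0,0,-0.0753],[0,4.74,-0.49,-0.5,0,0,-0.0753],[0,4.74,-0.49,-0.5,0,0,-0.0753]]' 40
```

```text
clock: 1.35
tool_pos: [0.5399, -0.3345, 0.4545]
eef_rot: [[0.502, 0.865, -0.0], [0.865, -0.502, 0.0], [0.0, -0.001, -1.0]]
contact_force: [0.6, 0.3, 0.0]
grip_width: 0.0002
```

```bash
python3 -m inch '[[0,4.74,-0.49,0,0,0,-0.0753],[0,4.74,-0.49,0,0,0,-0.0753],[0,4.74,-0.49,0,0,0,-0.0753],[0,4.74,-0.49,0,0,0,-0.0753],[0,4.74,-0.49,0,0,0,-0.0753],[0,4.74,-0.49,0,0,0,-0.0753],[0,4.74,-0.49,0,0,0,-0.0753],[0,4.74,-0.49,0,0,0,-0.0753],[0,4.74,-0.49,0,0,0,-0.0753],[0,0,0,0,0,0,0]]'; python3 - <<'E'
from h import *
np.set_printoptions(precision=4,suppress=True)
s=robot.sense();R=np.array(s['eef_rot']);print(s['clock'],s['tool_pos'],s['joint_positions'])
print('to go cm',100*R.T@(np.array([.5815,.1275,.31])-s['tool_pos']),'xang',np.degrees(np.arctan2(R[1,0],R[0,0])))
cv2.imwrite('pics/wrist1.png',camera('wrist'))
E
```

```text
clock: 2.6
tool_pos: [0.5902, 0.0857, 0.4547]
eef_rot: [[-0.156, 0.988, -0.0], [0.988, 0.156, 0.001], [0.001, -0.0, -1.0]]
contact_force: [-0.1, 0.3, 0.2]
grip_width: -0.0003
2.6 [0.5902 0.0857 0.4547] [ 0.1778  0.3018 -0.5312  1.7022  0.1619  1.1818 -0.2389]
to go cm [ 4.244  -0.2068 14.4783] xang 98.95772553710691
```

View pics/wrist1.png

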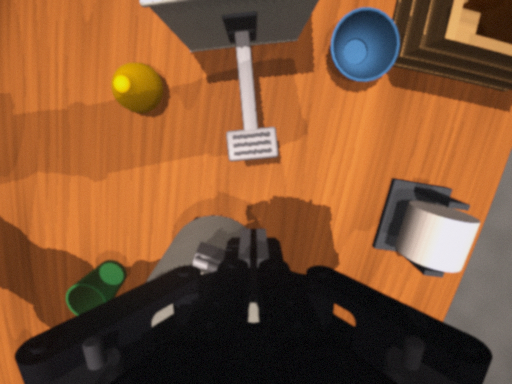

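Wrist view: the square bin's pad is centred at about (253,144) with the lever running up to the bin. The pear (137,87) and bowl (365,45) are clear of it. I'll check that pad point against the earlier estimate.

```bash
python3 - <<'E'
from h import *
print(plane('wrist',(253,144),.115))
E
python3 -m inch '[[0,1.4,0,2.5,0,0,-0.05],[0,1.4,0,3,0,0,-0.047],[0,1.35,0,3,0,0,0],[0,0,0,3,0,0,0],[0,0,0,1.5,0,0,0],[0,0,0,0,0,0,0]]'; python3 - <<'E'
from h import *
np.set_printoptions(precision=4,suppress=True)
s=robot.sense();R=np.array(s['eef_rot'])
print('to go cm',100*R.T@(np.array([.5815,.1275,.288])-s['tool_pos']),'xang',np.degrees(np.arctan2(R[1,0],R[0,0])))
E
```

```text
[0.58459284 0.12335297 0.115     ]
clock: 3.4
tool_pos: [0.5832, 0.1215, 0.3241]
eef_rot: [[-0.243, 0.97, -0.002], [0.97, 0.243, -0.0], [-0.0, -0.002, -1.0]]
contact_force: [0.5, 1.0, 1.3]
grip_width: 0.0
to go cm [ 0.6247 -0.0083  3.6064] xang 104.05804672903584
```

```bash
python3 -m inch '[[0,0.2,0,1.2,0,0,0],[0,0.2,0,1.2,0,0,0],[0,0,0,0.4,0,0,0],[0,0,0,0.3,0,0,0],[0,0,0,0.3,0,0,0],[0,0,0,0.3,0,0,0],[0,0,0,0.3,0,0,0],[0,0,0,0.3,0,0,0]]'; python3 - <<'E'
from h import *
a=camera('scene');b=camera('side')
f=lambda i:cv2.resize(i,(396,396),interpolation=cv2.INTER_CUBIC)
cv2.imwrite('pics/press1.png',np.hstack([f(a[180:340,240:400]),f(b[140:300,150:310])]))
E
```

```text
clock: 4.4
tool_pos: [0.5825, 0.1258, 0.2823]
eef_rot: [[-0.244, 0.97, 0.001], [0.97, 0.244, -0.0], [-0.001, 0.001, -1.0]]
contact_force: [-1.2, -3.7, 7.7]
grip_width: 0.0001
```

View pics/press1.png

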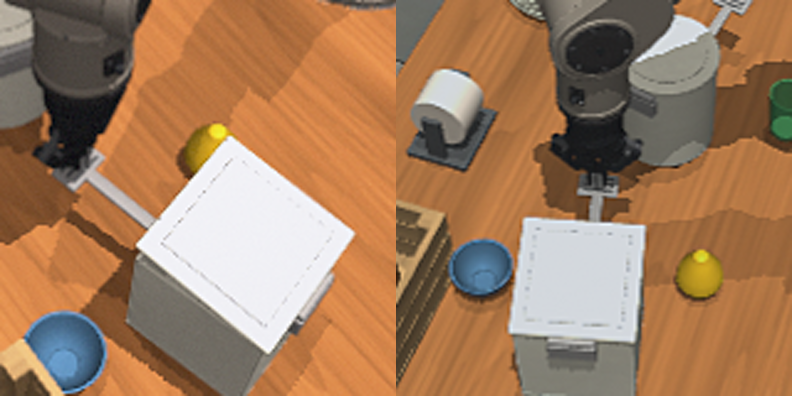

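The fingertips are on the pad, the force is about 8 N, and the lid has just started to lift. I keep pressing.

```bash
python3 -m inch '[[0,0,0,0.4,0,0,0],[0,0,0,0.4,0,0,0],[0,0,0,0.4,0,0,0],[0,0,0,0.4,0,0,0],[0,0,0,0.4,0,0,0],[0,0,0,0.4,0,0,0],[0,0,0,0.4,0,0,0],[0,0,0,0.4,0,0,0],[0,0,0,0.3,0,0,0],[0,0,0,0.3,0,0,0]]';python3 -m inch '[[0,0,0,0.2,0,0,0],[0,0,0,0,0,0,0]]'
```

```text
clock: 5.75
tool_pos: [0.5826, 0.1261, 0.2443]
eef_rot: [[-0.244, 0.97, 0.002], [0.97, 0.244, 0.0], [-0.0, 0.001, -1.0]]
contact_force: [0.3, -0.2, 7.7]
grip_width: 0.0002
clock: 6.0
tool_pos: [0.5825, 0.1263, 0.2423]
eef_rot: [[-0.244, 0.97, 0.001], [0.97, 0.244, 0.0], [-0.0, 0.001, -1.0]]
contact_force: [-0.7, -0.8, 7.0]
grip_width: 0.0
```

```bash
python3 -m inch '[[0,0,0,0.2,0,0,0],[0,0,0,0,0,0,0]]'
```

```text
clock: 6.25
tool_pos: [0.5825, 0.1265, 0.2403]
eef_rot: [[-0.244, 0.97, 0.001], [0.97, 0.244, 0.001], [0.0, 0.001, -1.0]]
contact_force: [-0.0, -0.4, 6.8]
grip_width: 0.0003
```

```bash
for i in 1; do python3 -m inch '[[0,0,0,0.1,0,0,0],[0,0,0,0,0,0,0]]' | grep -E 'pos|force'; python3 -m inch '[[0,0,0,0.1,0,0,0],[0,0,0,0,0,0,0]]'| grep -E 'pos|force'; done
```

```text
tool_pos: [0.5824, 0.1266, 0.2394]
contact_force: [-0.3, 1.3, 7.0]
tool_pos: [0.5824, 0.1267, 0.2384]
contact_force: [0.2, 1.2, 6.8]
```

```bash
python3 -m inch '[[0,0,0,0.1,0,0,0],[0,0,0,0,0,0,0]]' | grep -E 'pos|force'; python3 -m inch '[[0,0,0,0.1,0,0,0],[0,0,0,0,0,0,0]]'| grep -E 'pos|force'; python3 - <<'E'
from h import *
a=camera('scene');b=camera('side')
f=lambda i:cv2.resize(i,(396,396),interpolation=cv2.INTER_CUBIC)
cv2.imwrite('pics/press2.png',np.hstack([f(a[180:340,240:400]),f(b[140:300,150:310])]))
E
```

```text
tool_pos: [0.5824, 0.1268, 0.2378]
contact_force: [-3.4, 0.6, 14.4]
tool_pos: [0.5825, 0.1269, 0.2374]
contact_force: [-6.7, -0.6, 23.3]
```

View pics/press2.png

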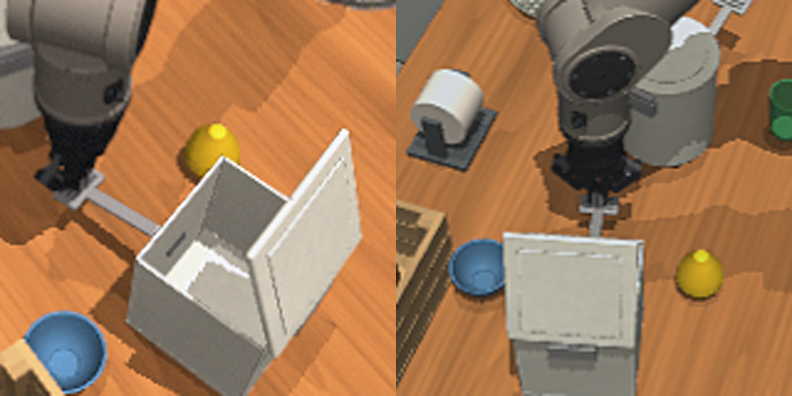

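The lid is wide open. The stop shows as a force jump from 7 to 23 N at TCP height 0.2375, against the predicted 0.238. I hold for 2.5 s, then ease up at about 1 cm/s.

```bash
python3 -m inch '[[0,0,0,0,0,0,0],[0,0,0,0,0,0,0],[0,0,0,0,0,0,0],[0,0,0,0,0,0,0],[0,0,0,0,0,0,0],[0,0,0,0,0,0,0],[0,0,0,0,0,0,0],[0,0,0,0,0,0,0],[0,0,0,0,0,0,0],[0,0,0,0,0,0,0]]' >/dev/null; python3 -m inch '[[0,0,0,0,0,0,0],[0,0,0,0,0,0,0],[0,0,0,0,0,0,0],[0,0,0,0,0,0,0],[0,0,0,0,0,0,0],[0,0,0,0,0,0,0],[0,0,0,0,0,0,0],[0,0,0,0,0,0,0],[0,0,0,0,0,0,0],[0,0,0,0,0,0,0]]'
```

```text
clock: 9.85
tool_pos: [0.5824, 0.1269, 0.2373]
eef_rot: [[-0.244, 0.97, 0.002], [0.97, 0.244, 0.001], [0.0, 0.002, -1.0]]
contact_force: [-6.4, 0.7, 22.7]
grip_width: 0.0001
```

```bash
python3 -m inch '[[0,0,0,-0.1,0,0,0],[0,0,0,-0.12,0,0,0],[0,0,0,-0.12,0,0,0],[0,0,0,-0.12,0,0,0],[0,0,0,-0.12,0,0,0],[0,0,0,-0.12,0,0,0],[0,0,0,-0.12,0,0,0],[0,0,0,-0.12,0,0,0],[0,0,0,-0.12,0,0,0],[0,0,0,-0.12,0,0,0]]'; python3 -m inch '[[0,0,0,-0.12,0,0,0],[0,0,0,-0.12,0,0,0],[0,0,0,-0.12,0,0,0],[0,0,0,-0.12,0,0,0],[0,0,0,-0.12,0,0,0],[0,0,0,-0.12,0,0,0],[0,0,0,-0.12,0,0,0],[0,0,0,-0.12,0,0,0],[0,0,0,-0.12,0,0,0],[0,0,0,-0.12,0,0,0]]'
```

```text
clock: 11.1
tool_pos: [0.5826, 0.1259, 0.2482]
eef_rot: [[-0.244, 0.97, 0.002], [0.97, 0.244, -0.0], [-0.001, 0.001, -1.0]]
contact_force: [1.2, -3.6, 7.1]
grip_width: -0.0004
clock: 12.35
tool_pos: [0.5827, 0.1256, 0.2602]
eef_rot: [[-0.243, 0.97, 0.002], [0.97, 0.243, -0.001], [-0.001, 0.001, -1.0]]
contact_force: [-0.0, -5.5, 7.0]
grip_width: 0.0001
```

```bash
python3 -m inch '[[0,0,0,-0.12,0,0,0],[0,0,0,-0.12,0,0,0],[0,0,0,-0.12,0,0,0],[0,0,0,-0.12,0,0,0],[0,0,0,-0.12,0,0,0],[0,0,0,-0.12,0,0,0],[0,0,0,-0.12,0,0,0],[0,0,0,-0.12,0,0,0],[0,0,0,-0.12,0,0,0],[0,0,0,-0.12,0,0,0]]'; python3 -m inch '[[0,0,0,-0.1,0,0,0],[0,0,0,-0.1,0,0,0],[0,0,0,-0.1,0,0,0],[0,0,0,-0.1,0,0,0],[0,0,0,-0.1,0,0,0],[0,0,0,-0.1,0,0,0],[0,0,0,-0.1,0,0,0],[0,0,0,-0.1,0,0,0]]'
```

```text
clock: 13.6
tool_pos: [0.5825, 0.1261, 0.2723]
eef_rot: [[-0.244, 0.97, 0.002], [0.97, 0.244, -0.0], [-0.0, 0.001, -1.0]]
contact_force: [-0.4, -1.0, 6.6]
grip_width: 0.0002
clock: 14.6
tool_pos: [0.5823, 0.1268, 0.2803]
eef_rot: [[-0.244, 0.97, 0.001], [0.97, 0.244, 0.001], [0.001, 0.002, -1.0]]
contact_force: [-1.0, 2.6, 6.2]
grip_width: 0.0
```

```bash
python3 -m inch '[[0,0,0,-0.08,0,0,0],[0,0,0,-0.08,0,0,0],[0,0,0,-0.08,0,0,0],[0,0,0,-0.08,0,0,0],[0,0,0,-0.08,0,0,0],[0,0,0,-0.08,0,0,0],[0,0,0,-0.08,0,0,0],[0,0,0,-0.08,0,0,0]]'
```

```text
clock: 15.6
tool_pos: [0.5822, 0.1273, 0.2866]
eef_rot: [[-0.245, 0.97, 0.001], [0.97, 0.245, 0.002], [0.001, 0.001, -1.0]]
contact_force: [-1.1, 6.3, 5.1]
grip_width: -0.0
```

```bash
python3 -m inch '[[0,0,0,-0.06,0,0,0],[0,0,0,-0.06,0,0,0],[0,0,0,-0.06,0,0,0],[0,0,0,-0.06,0,0,0],[0,0,0,-0.06,0,0,0],[0,0,0,-0.06,0,0,0],[0,0,0,-0.06,0,0,0],[0,0,0,-0.06,0,0,0]]'; python3 -m inch '[[0,0,0,-0.06,0,0,0],[0,0,0,-0.06,0,0,0],[0,0,0,-0.06,0,0,0],[0,0,0,-0.06,0,0,0],[0,0,0,-0.06,0,0,0]]'
```

```text
clock: 16.6
tool_pos: [0.582, 0.1259, 0.2906]
eef_rot: [[-0.244, 0.97, -0.0], [0.97, 0.244, -0.0], [-0.0, -0.0, -1.0]]
contact_force: [-0.1, -0.2, -0.5]
grip_width: 0.0002
clock: 17.23
tool_pos: [0.5821, 0.1263, 0.2938]
eef_rot: [[-0.244, 0.97, 0.0], [0.97, 0.244, 0.0], [0.0, 0.0, -1.0]]
contact_force: [0.2, -0.2, -0.0]
grip_width: -0.0002
```

The contact force has faded to zero at TCP height about 0.29, the rest height of the pad. I retreat straight up and check.

```bash
python3 -m inch '[[0,0,0,-0.5,0,0,0],[0,-0.5,0,-2,0,0,0],[0,-1,0,-3,0,0,0],[0,-2,0,-3,0,0,0],[0,-2,0,-3,0,0,0],[0,-2,0,-2,0,0,0],[0,0,0,0,0,0,0],[0,0,0,0,0,0,0]]'; python3 - <<'E'
from h import *
a=camera('scene');b=camera('side');cv2.imwrite('pics/a9.png',a);cv2.imwrite('pics/b9.png',b)
a0=cv2.imread('pics/scene0.png');b0=cv2.imread('pics/side0.png')
f=lambda i:cv2.resize(i,(400,300))
cv2.imwrite('pics/end.png',np.vstack([np.hstack([f(a),f(b)]),np.hstack([f(cv2.absdiff(a,a0)),f(cv2.absdiff(b,b0))])]))
E
```

```text
clock: 18.23
tool_pos: [0.6, 0.0539, 0.4289]
eef_rot: [[-0.244, 0.97, 0.0], [0.97, 0.244, 0.0], [0.0, 0.0, -1.0]]
contact_force: [-0.5, 0.2, -0.2]
grip_width: 0.0002
```

View pics/end.png

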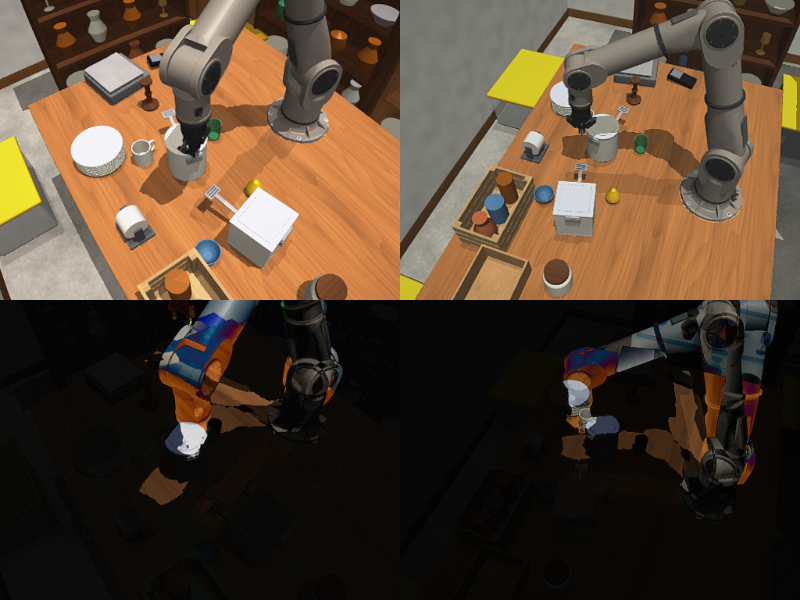

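The lid is shut and the lever is back at rest. Apart from the arm and its shadow, the difference images are dark, so nothing has moved. I hand the job in.

```bash
python3 -c "
from cell import robot
s=robot.sense();print(s['clock'],s['contact_force']);print(robot.sign_off())"
```

```text
18.325 [-0.42655175  0.34400432  0.21660692]
the job is handed in; nothing more can be done
None
```

I tried out the square bin using its lever alone and handed the job in at 18.3 s, well inside the 45 s limit.

- **Opening:** I pressed the lever with closed fingertips down to its lower stop. The force rose from 7 to 23 N at the height I had predicted, and the picture shows the lid wide open. I held it there for about 2.5 s.
- **Closing:** I eased the lever up over more than 5 s, slowing towards the end. Contact faded out at about the pad's rest height, then I backed away.
- **Last checks:**
  - The final pictures show the lid shut.
  - Compared with the start pictures, only the arm and its shadow have changed. The crockery, the ornaments and the round bin are where they were. The part of the round bin hidden behind the gripper in each view could not be compared.
  - The robot touches nothing; the remaining force reading is under 1 N.
- **Disagreements:**
  - The wrist camera placed the pad about 5 mm away from where the other two cameras did. I pressed in between, and the fingers stayed on the pad.
  - Sideways friction on the pad reached about 6 N near the end of the release. Between two readings the contact force went from 5 N to zero, over the last 4 mm or so. I saw no slam, but I took no picture or reading at that moment.

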